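# Hang the light-shield door on the microscope's frame

## Task

Take the amber lift-off door out of its storage slot by its handle and hang it on the microscope's shield frame: lower it by hand until both hinge knuckles have dropped fully home over their two pins together, and let go only then, leaving the door closed across the front of the frame. The hinge post may sit up to a centimetre left or right of its mark, so feel for the pins. Do not bump the microscope, and leave the slide box, jar, notebook and pen where they are.

Things in the scene. Friction and masses are not known exactly. Their poses are not given: they have to be found in the camera images.
- scope: White microscope with black eyepieces on an aluminium base plate (300 x 270 x 10 mm), fixed. Origin: on the bench below the closed door's handle; x points from the door into the microscope, y to the hinge side, z up. The closed door stands in the plane x = 0, y = -80 to +70 mm, bottom edge at z = 40 mm. Clear side panels at y = +-125 mm, x = 50 to 260 mm.
- eyepieces (a point): Point midway between the ends of the two black eyepieces (scope x = -70, y = 0, z = 350 mm). Tubes 36 mm thick at y = +-31 mm rise from the head (x = 50, z = 304) to rounded ends 18 mm beyond this point, overhanging the door: no room for a gripper straight above the hung door's handle; the tool must lean back 30 to 45 degrees (fingers pointing to scope +x and down).
- stop_post (a point): Top of the aluminium stop post (12 x 30 mm) behind the free edge of the closed door, at scope x = 13.5, y = -73, z = 200 mm; its front face is 3.5 mm behind the closed door's back.
- hinge_mark (a point): NOMINAL place of the lower hinge pin: pin axis on the top face of its bracket, scope (0, 94, 55) mm, axes as scope. The hinge post (aluminium upright with two dark brackets and brass pins) is fixed, but as one piece may stand up to 10 mm either way along scope y from this mark, which does not move with it; exact in x and z. Pins 8.5 mm thick, 26 mm tall, last 9 mm tapering to a 3 mm tip.
- upper_mark (a point): Nominal place of the upper pin, on its bracket's top, 100 mm above hinge_mark, shifted exactly as the lower one. Brackets 5 mm thick, 18 mm wide, x = -9 to +27 mm; upright behind them 14 x 18 mm, x = 17 to 31, top at z = 175 mm. A door brought in over 15 mm too far to the hinge side (+y) strikes the upper bracket with its panel edge: feel from the free side (-y) outward.
- door: Loose lift-off door, 0.2 to 0.4 kg: amber panel 150 wide (y = -80 to +70 mm), 150 high (z), 8 thick (x), black edging. Origin: on its bottom edge below the handle; handle on the -x side, y to the hinge edge, z up. Starts in the rack, bottom edge 8 mm above the bench, leaning up to 4 degrees; can tilt in the grip. Hung and closed: axes parallel to the scope's, origin 40 mm above the bench.
- door_handle (a point): Middle of the grip on the door's handle, at door x = -32, y = 0, z = 95 mm. The handle is a black upright fin on the front of the panel: 14 mm wide (y), 36 mm high (z = 77 to 113), standing out from x = -4 to -50 mm; pinch it across y with the tool leaning in from -x and above.
- door_knuckle (a point): Centre of the lower end of the lower knuckle, door (0, 94, 15) mm. Two steel knuckles: upright tubes with 11 mm holes right through, 18 mm outside, 20 mm tall, starting at door z = 15 and z = 115 mm. Fully home, each knuckle's lower end rests on its bracket, this point level with hinge_mark, the pins showing 6 mm above the knuckles.
- rack: Fixed grey storage stand for the door, 100 x 130 mm; origin under its centre, axes parallel to the parked door's (its origin within 10 mm in y). Slot 10 mm wide along y between two rails 130 mm long, 12 mm thick, top at z = 38 mm; slot floor at z = 8 mm.
- slide_box: Small white slide box with clear top, 80 x 35 x 30 mm, origin under its centre. Leave alone.
- jar: Yellow sample jar with green cap, 56 mm across, 60 mm high, origin under its centre. Leave alone.
- notebook: White notebook 150 x 210 x 14 mm lying on the bench, origin under its centre. Leave alone.
- pen: Blue and red pen 137 mm long, 10 mm thick, lying on the notebook. Leave alone.

How it is judged (in metres and radians):
On the way, in this order (a step that is already met when the one before it is completed fails the run):
1. the door is lifted out of its slot in the gripper (height (world z) of door above 0.05 m and contact force between the fingers and door above 0.5 N), for 0.2 s.
2. still held, both knuckles are lowered home on the pins (z of door_knuckle in the frame of hinge_mark between -0.004 and 0.0035 m and x of door_knuckle in the frame of hinge_mark between -0.004 and 0.004 m and y of door_knuckle in the frame of hinge_mark between -0.0135 and 0.0135 m and angle between door's own z axis and vertical below 0.06 rad and contact force between the fingers and door above 0.5 N), for 0.2 s.
At the end, for the whole second after the job is handed in: The door hangs at rest, released, with both knuckles fully down on their brackets (lower knuckle within 3 mm above its seat, 4 mm of the pin line in depth and 13.5 mm of the nominal mark along the post's slot), upright within 0.06 rad, and closed: within 0.15 rad of the plane of the frame (z of door_knuckle in the frame of hinge_mark between -0.004 and 0.003 m and x of door_knuckle in the frame of hinge_mark between -0.004 and 0.004 m and y of door_knuckle in the frame of hinge_mark between -0.0135 and 0.0135 m and y of door in the frame of scope between -0.018 and 0.018 m and angle between door's own z axis and vertical below 0.06 rad and angle between the x axis of door and the x axis of scope, either way round below 0.15 rad and linear speed of door below 0.01 m/s); the robot touches nothing.
It fails at once if the robot bumps the microscope (over 5 N) (contact force between any of the arm, the fingers and scope above 5 N).
It fails at once if a bystander is moved by more than 25 mm (distance of any of slide_box, jar, notebook, pen from where it was at the start of the episode above 0.025 m).
It also fails if it takes over 61 s, if anything falls off the work surface, if the arm or the gripper's body presses on something with over 40 N, if the wrist force passes 120 N, or if a joint passes its speed limit or range.

## Robot

A 7-joint arm with a two-finger parallel gripper is mounted at the origin on the work surface. World frame = base frame: x ahead of the robot, y to its left, z up, the work surface at z = 0. Lengths are in m, angles in degrees, forces in N, time in s.
With the tool pointing down it reaches from about 0.425 to 1.025 m from the base axis. Payload 9.4 kg.
Tool frame: the origin (TCP) lies on the mounting face of the last link; the fingertips stand 186 mm ahead of it and the grasp point (between the pads) lies 167 mm ahead of it; z points along the fingers, y is the line along which they close (so a half turn about z gives the same grasp; the last joint's range is limited). The gripper opens to 93 mm and grips with 3 to 60 N. Pads are 15 mm wide; open, the fingers measure 128 mm over their backs; the gripper's body (75 mm by 188 mm) begins 65 mm behind the grasp point.
Start: joints at [-81.572, 34.337, -0.143, 91.639, 0.103, 54.024, -4.572], TCP at [0.161, 0.707, 0.405] pointing down, gripper open.
Joint ranges: [-147.43, 147.43], [-19.82, 112.94], [-74.19, 73.91], [6.32, 146.72], [-59.91, 239.91], [6.04, 106.73], [-150.56, 150.56]. Speed limits (degrees/s): [127.2, 127.2, 172.46, 172.46, 180, 180, 180].

## Interface

Orientations are given as a 3x3 rotation matrix whose columns are the frame's x, y, z axes.
In Python, from rig import robot, eyes gives the robot as it stands (robot), with the cameras (eyes).
- The arm moves only by the shell command python3 drive.py 'ROWS' [OPENING] [FORCE]. ROWS is a JSON list of rows, 1 to 8 of them, each of 6 numbers: dx, dy, dz in normalised numbers (1 is 0.25 m), then a rotation vector rx, ry, rz in shares of 60 degrees (1.0 is 60 degrees); each row shifts and turns the commanded pose from where the row before left it, along the tool's axes as they then stand; what a row does not reach is not made up. A row lasts 1/12 s, in which the tool goes at most 0.0417 m and 7.16 degrees, less where a joint would pass 70% of its speed; a pose out of reach is approached as far as the arm can. OPENING is the finger opening in m, set as the command begins (- or left out keeps the last). The fingers move at their own pace and stop on an object; FORCE is the grip in N (left out, the last holds). Time passes only in rows, so rows that do not move let the fingers close. It prints the time, the measured TCP pose, the force, the opening and the grip force at its end. Shift and turn numbers lie between -1 and 1, and a call with a number outside is refused. Input that does not fit is refused with a message, and nothing moves.
- robot.read_state(): the state, without advancing time (a new reading comes with each control period).
- eyes.read_camera(name): name is "scene" or "top" or "wrist"; returns the picture (420x560x3 uint8, blue, green, red); there is no depth.
- eyes.camera_info(name): a dict with "fovy" (degrees; the focal length in pixels is half the picture's height over the tangent of half this angle, whatever the lens; pixels are square), "cx", "cy" (the principal point, pixels), "rvec" (rotation vector, rad) and "tvec" (3), from world to camera coordinates, as OpenCV has them. Camera axes: x right, y down, z forward; pixel columns grow to the right and rows downward; lengths in m; the calibration is good to about 2 mm. The wrist camera is an equidistant fisheye: a pixel r from the principal point sees the ray r / f radians off the axis. A picture is of the moment at which its call begins: read the wrist's pose just before it. camera_info takes no time and is no camera call; for the wrist camera it gives the pose at the moment of the call.
- robot.finish_job(): hands the job in; it is judged then, once.
The state is a dict: "clock": time; "joint_pos": joint angles; "qd": joint speeds; "effort": joint torques, N m; "position": TCP position; "orientation": TCP orientation; "ft_force": force on the tool from outside, world axes, zero at the start; "moment": the same for the moment, N m; "width": finger opening in m; "grip_force": force on a finger pad.
Only numpy, scipy, OpenCV 4.12 (cv2) and the standard library are available. Lean on these libraries where they do the work, as an engineer would, in place of code of your own. Each camera call takes 0.05 s, during which the arm holds its last target. There are 200 camera calls.

## Working session

There is one attempt and no reset: what is moved stays moved. The work goes in short steps, Python scripts to look and compute and a shell command to move; the robot and the scene stay as the last step left them, time stands still between calls to the robot, and variables do not carry over. Pictures are saved under pics/ and viewed, at most 10 in all, crops included, and the job is handed in when it is done.

```bash
ls; mkdir -p pics
python3 - <<'E'
from rig import robot, eyes
import cv2
for n in("scene","top"):
    cv2.imwrite(f"pics/{n}0.png",cv2.resize(eyes.read_camera(n),(800,600),interpolation=cv2.INTER_CUBIC))
    print(n,eyes.camera_info(n))
s=robot.read_state();print(s["clock"],s["position"],s["orientation"],s["width"])
E
```

```text
drive.py
pics
rig.py
scene {'fovy': 48.98537590807252, 'cx': 285.56897990055126, 'cy': 213.21373611540807, 'rvec': array([ 0.94539421,  2.48322795, -1.07852713]), 'tvec': array([ 0.36512198, -0.16488551,  1.42579862])}
top {'fovy': 49.62727030348516, 'cx': 270.8194452867187, 'cy': 211.75943100263635, 'rvec': array([ 2.15898532, -2.16204145,  0.13356048]), 'tvec': array([0.10421467, 0.6077559 , 1.30680292])}
0.1 [0.16086832 0.70674355 0.40396285] [[-9.75064790e-01  2.21920321e-01 -1.63599172e-04]
 [ 2.21920333e-01  9.75063830e-01 -1.37590343e-03]
 [-1.45821296e-04 -1.37790098e-03 -9.99999040e-01]] 0.09289274103863893
```

View pics/scene0.png

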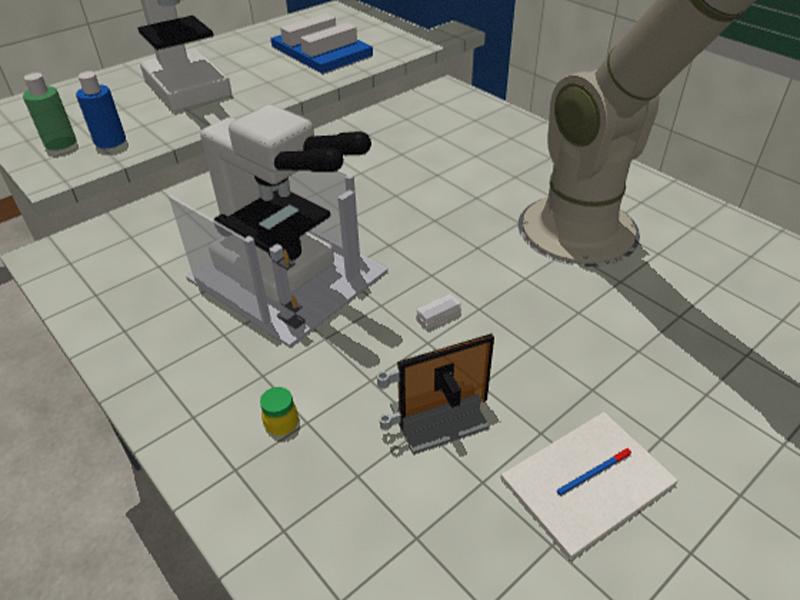

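View pics/top0.png

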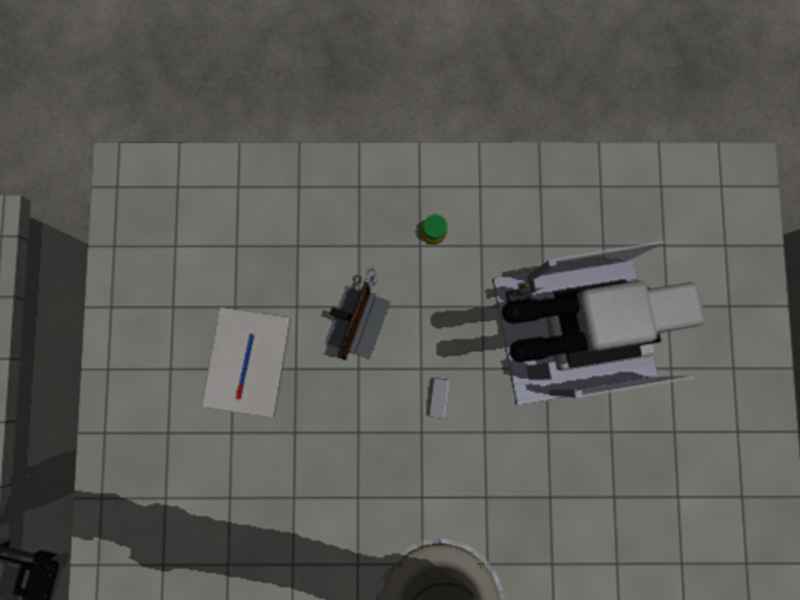

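```bash
cat > h.py <<'E'
from rig import robot, eyes
import cv2,numpy as np
from scipy.spatial.transform import Rotation as R
from scipy.optimize import least_squares
def info(n):
    c=eyes.camera_info(n); c={k:np.array(v) if k in("rvec","tvec") else v for k,v in c.items()}
    c["f"]=210/np.tan(np.radians(c["fovy"]/2)); c["fish"]=n=="wrist"; return c
def proj(c,P):
    p=np.atleast_2d(P)@R.from_rotvec(c["rvec"]).as_matrix().T+c["tvec"]
    if c["fish"]:
        r=np.hypot(p[:,0],p[:,1]);s=np.arctan2(r,p[:,2])/np.maximum(r,1e-9)
    else: s=1/p[:,2]
    return c["f"]*s[:,None]*p[:,:2]+[c["cx"],c["cy"]]
def crop(img,x,y,w,h,W,H): return cv2.resize(img[y:y+h,x:x+w],(W,H),interpolation=cv2.INTER_CUBIC)
E
python3 - <<'E'
from h import *
t,s=eyes.read_camera("top"),eyes.read_camera("scene")
a=np.hstack([crop(s,255,225,100,100,400,300*4//3)[:300*4//3], crop(t,215,175,80,80,400,400)])
b=np.hstack([crop(s,110,60,170,190,0 or 358,400), crop(t,335,155,170,140,442,364)[:364]]) if 0 else None
cv2.imwrite("pics/door1.png",a)
A=crop(s,120,65,160,180,460,518); B=crop(t,335,160,100,130,340,442)
o=np.zeros((518,800,3),np.uint8);o[:,:460]=A;o[:442,460:]=B
cv2.imwrite("pics/scope1.png",o)
for n in("scene","top"):
    c=info(n);print(n,c["f"],R.from_rotvec(c["rvec"]).as_matrix().round(2).tolist(),proj(c,[[.161,.707,.405],[0,0,0],[.3,.7,0]]).round(1).tolist())
c=info("wrist");print(c["f"],c["cx"],c["cy"])
cv2.imwrite("pics/wrist0.png",eyes.read_camera("wrist"))
E
```

```text
scene 460.95882817401923 [[-0.75, 0.66, -0.01], [0.46, 0.51, -0.73], [-0.48, -0.55, -0.69]] [[764.3, 195.5], [403.6, 159.9], [595.7, 382.2]]
top 454.19773846978353 [[-0.0, -1.0, 0.0], [-0.99, 0.0, -0.12], [0.12, -0.0, -0.99]] [[-25.7, 408.8], [307.0, 423.0], [68.8, 317.0]]
325.19226210127806 283.15499543569166 210.02492059238907
```

View pics/door1.png

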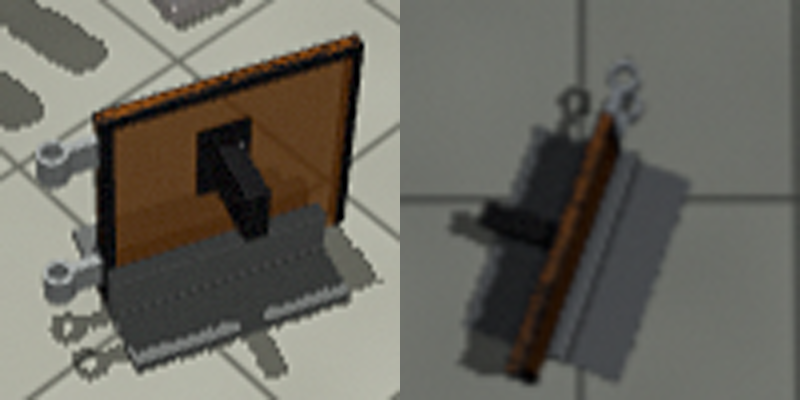

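View pics/scope1.png

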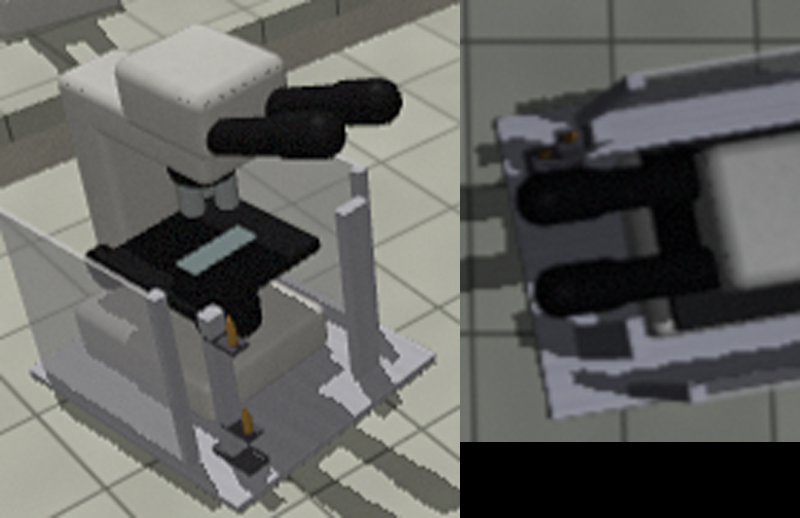

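```bash
cat > fit.py <<'E'
from h import *
S,T=info("scene"),info("top")
def full(l,ox,oy,k,u0=0): return [((u-u0+.5)/k-.5+ox,(v+.5)/k-.5+oy) for u,v in l]
dP=np.array([[0,94,135],[0,94,35],[-50,0,95],[0,-80,150],[0,70,150]])/1e3
dS=full([(52,152),(58,270),(257,212),(360,41),(102,118)],255,225,4)
dP2=np.array([[0,94,135],[0,94,35],[0,70,150],[0,-80,150],[-50,0,113]])/1e3
dT=full([(624,75),(632,106),(607,118),(522,372),(484,220)],215,175,5,400)
def dr(p,w=1):
    M=R.from_euler("ZYX",p[3:]).as_matrix();t=p[:3]
    return np.concatenate([(proj(S,dP@M.T+t)-dS).ravel(),(proj(T,dP2@M.T+t)-dT).ravel(),[(p[2]-.008)/.003,p[5]/.02]])
r=least_squares(dr,[.5,.15,.008,-2,0,0],loss="soft_l1");p=r.x
print("door",p[:3].round(4),np.degrees(p[3:]).round(2));print(r.fun.round(1))
M=R.from_euler("ZYX",p[3:]).as_matrix();print("handle",p[:3]+M@[-.032,0,.095]);print(M.round(4).tolist())
sS=full([(230,318),(247,408),(233,343),(247,432),(351,208),(326,137),(384,102),(240,510),(433,355)],120,65,2.8765)
sT=full([(570,138),(545,155),(540,197),(560,293),(497,118),(550,417)],335,160,3.4,460)
def sr(q):
    M=R.from_euler("Z",q[2]).as_matrix();t=np.r_[q[:2],0];d=q[3];x0=q[4]
    A=np.array([[0,.094+d,.181],[0,.094+d,.081],[0,.094+d,.155],[0,.094+d,.055],[.0135,-.073,.2],[-.07,.031,.35],[-.07,-.031,.35],[x0,.135,.005],[x0,-.135,.005]])
    B=np.array([[0,.094+d,.170],[0,.094+d,.07],[-.07,.031,.35],[-.07,-.031,.35],[x0,.135,.01],[x0,-.135,.01]])
    return np.concatenate([(proj(S,A@M.T+t)-sS).ravel(),(proj(T,B@M.T+t)-sT).ravel()])
r=least_squares(sr,[.6,-.1,-1.5,0,0],loss="soft_l1");q=r.x
print("scope",q[:2].round(4),np.degrees(q[2]),"d",q[3],"x0",q[4]);print(r.fun.round(1))
E
python3 fit.py
```

```text
door [0.5647 0.1628 0.0065] [-108.53   -1.22    0.39]
[ 0.2 -0.1 -0.3 -0.4  0.   0.8 -0.7 -1.3 -1.4  0.1 -0.4  0.9 -0.5  0.3
 -0.1 -0.3 -1.1  1.7  0.  -0.6 -0.5  0.3]
handle [0.57489792 0.19524702 0.1008091 ]
[[-0.3178, 0.9482, 0.0003], [-0.9479, -0.3177, 0.0224], [0.0213, 0.0068, 0.9997]]
scope [ 0.5341 -0.1669] -80.61593666418788 d -0.004847894066146455 x0 -0.023182582367044516
[-0.3  0.3 -0.7  0.3  0.2  0.1  0.6 -0.6 -0.1 -0.6 -1.5 -0.2 -1.9  0.3
 -1.2  0.2  0.6  0.4 -0.3  0.1 -0.3  0.2 -0.1  1.4 -0.8  0.3 -0.4  0.2
  0.7  1.1]
```

```bash
cat >> h.py <<'E'
def frame(yaw,pitch=0,roll=0): return R.from_euler("ZYX",[yaw,pitch,roll],degrees=True).as_matrix()
def tool(M,a):
    a=np.radians(a);z=np.array([np.sin(a),0,-np.cos(a)]);y=np.array([0,1.,0]);return M@np.c_[np.cross(y,z),y,z]
def delta(pos,Rt,st=None):
    st=st or robot.read_state();O=np.array(st["orientation"]);p=np.array(st["position"])
    w=R.from_matrix(O.T@Rt).as_rotvec(degrees=True)
    print("now",p.round(4),"d_tool",(O.T@(pos-p)*1e3).round(1),"mm rot",w.round(2),"|",np.linalg.norm(w).round(1)," d in target axes",(Rt.T@(pos-p)*1e3).round(1),"joints",np.degrees(st["joint_pos"]).round(0) if max(abs(np.array(st["joint_pos"])))<7 else np.round(st["joint_pos"]))
E
cat > pre.py <<'E'
from h import *
import sys
M=frame(-108.53,-1.2);H=np.array([.5749,.1952,.1008])
T=tool(M,40);g=H-T[:,2]*.167
delta(g-T[:,2]*float(sys.argv[1]),T)
E
python3 pre.py .1
```

```text
now [0.1609 0.7068 0.4043] d_tool [-534.7 -231.9  102.8] mm rot [ 34.23 -30.96  91.14] | 102.2  d in target axes [-66.1 555.1 194.2] joints [-82.  34.  -0.  92.   0.  54.  -5.]
```

Units first: shifts go in shares of 0.25 m and turns go in shares of 60 degrees. So -0.0334 m / 0.25 = -0.1336, -0.0145 m / 0.25 = -0.058.

```bash
python3 drive.py '[[-0.1336,-0.058,0.0256,0,0,0],[-0.1336,-0.058,0.0256,0,0,0],[-0.1336,-0.058,0.0256,0,0,0],[-0.1336,-0.058,0.0256,0,0,0],[-0.1336,-0.058,0.0256,0,0,0],[-0.1336,-0.058,0.0256,0,0,0],[-0.1336,-0.058,0.0256,0,0,0],[-0.1336,-0.058,0.0256,0,0,0]]' 0.06
python3 drive.py '[[-0.1336,-0.058,0.0256,0,0,0],[-0.1336,-0.058,0.0256,0,0,0],[-0.1336,-0.058,0.0256,0,0,0],[-0.1336,-0.058,0.0256,0,0,0],[-0.1336,-0.058,0.0256,0,0,0],[-0.1336,-0.058,0.0256,0,0,0],[-0.1336,-0.058,0.0256,0,0,0],[-0.1336,-0.058,0.0256,0,0,0]]'
python3 drive.py '[[0,0,0,0.038,-0.0343,0.1013],[0,0,0,0.038,-0.0343,0.1013],[0,0,0,0.038,-0.0343,0.1013],[0,0,0,0.038,-0.0343,0.1013],[0,0,0,0.038,-0.0343,0.1013],[0,0,0,0.038,-0.0343,0.1013],[0,0,0,0.038,-0.0343,0.1013]]'
python3 drive.py '[[0,0,0,0.038,-0.0343,0.1013],[0,0,0,0.038,-0.0343,0.1013],[0,0,0,0.038,-0.0343,0.1013],[0,0,0,0.038,-0.0343,0.1013],[0,0,0,0.038,-0.0343,0.1013],[0,0,0,0.038,-0.0343,0.1013],[0,0,0,0.038,-0.0343,0.1013],[0,0,0,0.038,-0.0343,0.1013]]'
python3 pre.py .1
```

```text
clock: 0.92
position: [0.3969, 0.5333, 0.3533]
orientation: [[-0.975, 0.222, 0.0], [0.222, 0.975, 0.0], [-0.0, 0.0, -1.0]]
ft_force: [1.0, 0.9, 0.7]
width: 0.0601
grip_force: 0.0
clock: 1.58
position: [0.6318, 0.3608, 0.302]
orientation: [[-0.975, 0.222, -0.0], [0.222, 0.975, -0.0], [0.0, -0.0, -1.0]]
ft_force: [0.6, 0.2, 0.4]
width: 0.06
grip_force: 0.0
clock: 2.17
position: [0.6303, 0.3625, 0.3025]
orientation: [[-0.549, 0.835, 0.048], [0.771, 0.528, -0.357], [-0.324, -0.159, -0.933]]
ft_force: [-0.0, -0.2, -0.3]
width: 0.0599
grip_force: 0.0
clock: 2.83
position: [0.6302, 0.3628, 0.302]
orientation: [[0.244, 0.947, -0.211], [0.712, -0.323, -0.624], [-0.659, 0.002, -0.752]]
ft_force: [1.0, -0.1, -0.8]
width: 0.06
grip_force: 0.0
now [0.6302 0.3628 0.302 ] d_tool [-0.2  0.8  0.7] mm rot [-0.12  0.   -0.28] | 0.3  d in target axes [-0.2  0.8  0.7] joints [-60.  55.  42.  87.  -4.  78. -40.]
```

Run:
```python
from h import *
c=info("wrist");i=eyes.read_camera("wrist")
np.save("w1.npy",i);np.save("w1c.npy",np.r_[c["rvec"],c["tvec"]])
cv2.imwrite("pics/w1.png",cv2.resize(i,(800,600),interpolation=cv2.INTER_CUBIC))
M=frame(-108.53,-1.2);o=np.array([.5647,.1628,.0065])
P=np.array([[0,94,135],[0,94,35],[-50,7,113],[-50,-7,113],[-4,0,113],[-4,-80,150],[-4,70,150]])/1e3
print((proj(c,P@M.T+o)*800/560).round(0).tolist(), (-R.from_rotvec(c["rvec"]).as_matrix().T@c["tvec"]).round(3))
```

```text
[[568.0, 394.0], [541.0, 264.0], [423.0, 318.0], [394.0, 318.0], [408.0, 362.0], [266.0, 418.0], [534.0, 418.0]] [0.642 0.398 0.242]
```

View pics/w1.png

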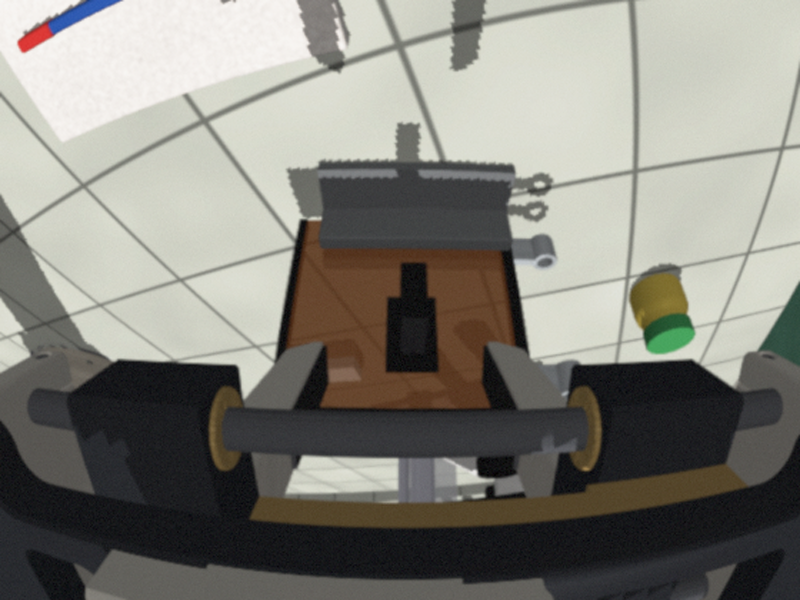

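Scaled: 0.025 m / 0.25 = 0.1, 0.015 m / 0.25 = 0.06.

```bash
python3 drive.py '[[0,0.012,0.1,0,0,0],[0,0,0.1,0,0,0],[0,0,0.1,0,0,0],[0,0,0.06,0,0,0],[0,0,0.04,0,0,0],[0,0,0,0,0,0]]'
python3 drive.py '[[0,0,0,0,0,0],[0,0,0,0,0,0],[0,0,0,0,0,0],[0,0,0,0,0,0],[0,0,0,0,0,0],[0,0,0,0,0,0]]' 0.0 40
python3 pre.py 0
```

```text
clock: 3.38
position: [0.6118, 0.2977, 0.2256]
orientation: [[0.238, 0.948, -0.211], [0.714, -0.318, -0.624], [-0.658, -0.002, -0.753]]
ft_force: [1.0, -0.2, -0.3]
width: 0.0604
grip_force: 0.0
clock: 3.88
position: [0.6125, 0.2992, 0.2273]
orientation: [[0.24, 0.948, -0.209], [0.715, -0.318, -0.623], [-0.657, -0.0, -0.754]]
ft_force: [-0.1, 0.4, -0.3]
width: 0.0243
grip_force: 0.0
now [0.6125 0.2992 0.2273] d_tool [ 0.2 -2.6  1. ] mm rot [-0.02 -0.13 -0.01] | 0.1  d in target axes [ 0.2 -2.6  1. ] joints [-58.  57.  41.  96.  -5.  65. -39.]
```

```bash
python3 drive.py '[[0,0,0,0,0,0],[0,0,0,0,0,0],[0,0,0,0,0,0],[0,0,0,0,0,0],[0,0,0,0,0,0],[0,0,0,0,0,0]]' 0.0 50
```

```text
clock: 4.38
position: [0.6123, 0.2988, 0.2271]
orientation: [[0.24, 0.948, -0.21], [0.714, -0.319, -0.623], [-0.657, -0.0, -0.753]]
ft_force: [0.7, -0.3, 2.2]
width: 0.0139
grip_force: 50.0
```

Scaled: -0.0151 m / 0.25 = -0.0604, -0.0132 m / 0.25 = -0.0528.

```bash
python3 drive.py '[[-0.0264,0,-0.03,0,0,0],[-0.0264,0,-0.03,0,0,0],[-0.0528,0,-0.0604,0,0,0],[-0.0528,0,-0.0604,0,0,0],[-0.0528,0,-0.0604,0,0,0],[-0.0396,0,-0.0452,0,0,0],[0,0,0,0,0,0],[0,0,0,0,0,0]]'
python3 - <<'E'
from h import *
# target hover
M=frame(-80.62);o=np.array([.5341,-.1669,0])
T=tool(M,40);H=o+M@[-.032-.06,-.012,.095+.1]
delta(H-T[:,2]*.167,T)
t,s,w=[eyes.read_camera(n) for n in("top","scene","wrist")]
c=info("wrist");np.save("w2c.npy",np.r_[c["rvec"],c["tvec"]])
o=np.zeros((600,800,3),np.uint8);o[:300,:400]=crop(s,255,165,140,105,400,300);o[:300,400:]=crop(t,195,145,120,90,400,300)
o[300:,:400]=crop(w,150,120,280,210,400,300);o[300:,400:]=crop(w,310,60,160,120,400,300)
cv2.imwrite("pics/held.png",o)
E
```

```text
clock: 5.05
position: [0.6124, 0.2988, 0.323]
orientation: [[0.241, 0.948, -0.208], [0.716, -0.318, -0.622], [-0.656, 0.0, -0.755]]
ft_force: [-0.0, -0.2, -3.1]
width: 0.0139
grip_force: 50.0
now [0.6124 0.2988 0.323 ] d_tool [-223.4  -29.9  194.1] mm rot [-18.13   0.96 -21.27] | 28.0  d in target axes [-189.5 -165.1  159. ] joints [-59.  51.  44.  94.  -2.  73. -38.]
```

View pics/held.png

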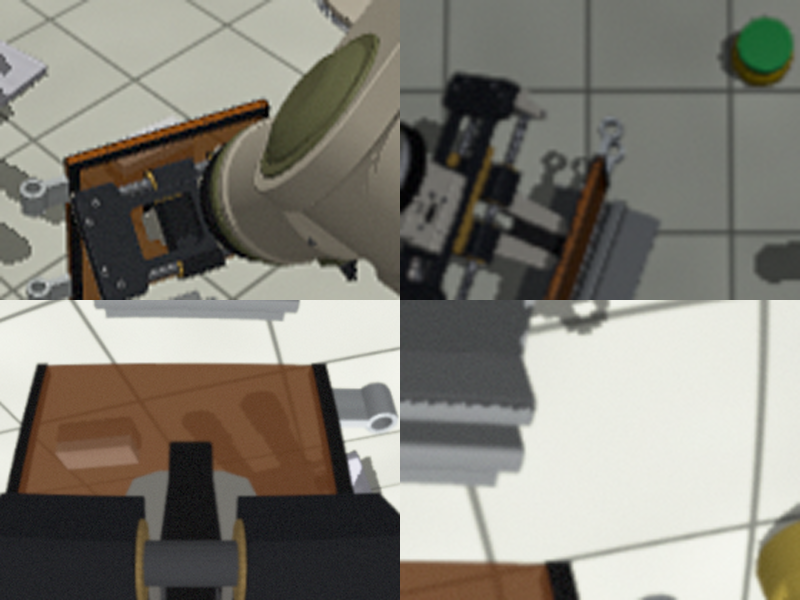

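```bash
cat > fit2.py <<'E'
from h import *
S,T,W=info("scene"),info("top"),info("wrist")
st=robot.read_state();O=np.array(st["orientation"]);tp=np.array(st["position"])
def full(l,ox,oy,k,u0=0,v0=0): return np.array([((u-u0+.5)/k-.5+ox,(v-v0+.5)/k-.5+oy) for u,v in l])
A=np.array([[0,94,135],[0,94,35],[0,-80,150],[0,70,150]])/1e3;a=full([(33,187),(40,287),(267,103),(68,162)],255,165,400/140)
B=np.array([[0,94,135],[0,70,150]])/1e3;b=full([(611,128),(600,163)],195,145,400/120,400)
C=np.array([[0,94,35],[-4,-80,0],[-4,70,0]])/1e3;c=full([(381,422),(42,366),(322,366)],150,120,400/280,0,300)
def pose(p):  # door in tool, door frame nominal = tool lean p[0]
    D0=tool(np.eye(3),p[0]).T  # door axes in tool
    D=D0@R.from_euler("ZX",p[4:6],degrees=True).as_matrix()
    g=np.array([p[1],p[2],.167+p[3]])
    return D,g-D@[-.032,0,.095]
def res(p):
    D,t=pose(p);f=lambda P:(P@D.T+t)@O.T+tp
    return np.concatenate([(proj(S,f(A))-a).ravel(),(proj(T,f(B))-b).ravel(),1.0*(proj(W,f(C))-c).ravel(),[p[1]/.005,p[2]/.0007,p[3]/.005,p[4]/.7,p[5]/.7]])
r=least_squares(res,[40,0,0,0,0,0],x_scale=[1,.001,.001,.001,1,1],loss="soft_l1")
print(r.x.round(4));print(r.fun.round(1))
D,t=pose(r.x);np.savez("grip.npz",D=D,t=t);print("door world",(O@t+tp).round(4),(O@D).round(3).tolist())
E
python3 fit2.py
```

```text
[ 4.03548e+01  1.50000e-03 -7.00000e-04  4.00000e-04  4.01100e-01
  4.53700e-01]
[-0.6  1.1 -1.6 -0.1 -1.2  0.4 -1.2  0.7 -0.1  0.6 -0.1 -2.  -1.1  1.5
 -0.9 -0.2  1.7 -0.3  0.3 -1.   0.1  0.6  0.6]
door world [0.5666 0.164  0.0994] [[-0.312, 0.95, -0.002], [-0.95, -0.312, 0.015], [0.014, 0.006, 1.0]]
```

```bash
cat > go.py <<'E'
from h import *
import sys
x,y,z=[float(v)/1e3 for v in sys.argv[1:4]]
q=np.load("scope.npy") if __import__("os").path.exists("scope.npy") else np.array([.5341,-.1669,-80.62])
g=np.load("grip.npz");D,t=g["D"],g["t"]
M=frame(q[2]);o=np.array([q[0],q[1],0])
Rt=M@D.T;delta(o+M@[x,y,z]-Rt@t,Rt)
st=robot.read_state();O=np.array(st["orientation"]);p=np.array(st["position"])
Dw=M.T@O@D;print("door in scope: pos mm",((M.T@(O@t+p-o))*1e3).round(1),"rot",R.from_matrix(Dw).as_rotvec(degrees=True).round(2),"ft scope",(M.T@np.array(st["ft_force"])).round(2),"mom",(M.T@np.array(st["moment"])).round(2),"clk",round(st["clock"],2))
print("scope axes in tool: x",(O.T@M[:,0]).round(3),"y",(O.T@M[:,1]).round(3),"z",O[2].round(3))
E
python3 go.py -60 -12 100
```

```text
now [0.612  0.2989 0.3209] d_tool [-223.6  -27.3  192.1] mm rot [-17.71   0.64 -21.1 ] | 27.6  d in target axes [-190.4 -160.5  160.1] joints [-59.  51.  44.  94.  -2.  73. -38.]
door in scope: pos mm [-321.2   86.    99.4] rot [  0.16  -0.86 -27.54] ft scope [-0.41 -0.25 -3.69] mom [0.41 0.85 0.01] clk 5.2
scope axes in tool: x [-0.666  0.469  0.581] y [ 0.352  0.883 -0.309] z [-0.658 -0.002 -0.753]
```

Scaled: -0.028 m / 0.25 = -0.112, 0.024 m / 0.25 = 0.096.

```bash
python3 drive.py '[[-0.056,-0.0068,0.048,0,0,0],[-0.112,-0.0136,0.096,0,0,0],[-0.112,-0.0136,0.096,0,0,0],[-0.112,-0.0136,0.096,0,0,0],[-0.112,-0.0136,0.096,0,0,0],[-0.112,-0.0136,0.096,0,0,0],[-0.112,-0.0136,0.096,0,0,0],[-0.112,-0.0136,0.096,0,0,0]]'
python3 drive.py '[[-0.0544,-0.0068,0.048,0,0,0],[0,0,0,-0.059,0.0022,-0.0703],[0,0,0,-0.059,0.0022,-0.0703],[0,0,0,-0.059,0.0022,-0.0703],[0,0,0,-0.059,0.0022,-0.0703],[0,0,0,-0.059,0.0022,-0.0703],[0,0,0,0,0,0]]'
python3 go.py -60 -12 100
```

```text
clock: 5.87
position: [0.4989, 0.0434, 0.3239]
orientation: [[0.239, 0.948, -0.21], [0.714, -0.318, -0.623], [-0.658, -0.001, -0.753]]
ft_force: [1.8, -0.8, -2.5]
width: 0.0135
grip_force: 50.0
clock: 6.45
position: [0.4919, 0.0281, 0.3239]
orientation: [[-0.128, 0.987, 0.098], [0.751, 0.16, -0.64], [-0.647, -0.008, -0.762]]
ft_force: [-0.8, 0.3, -2.4]
width: 0.0135
grip_force: 50.0
now [0.4919 0.0281 0.3239] d_tool [0.2 0.3 0.3] mm rot [ 0.14 -0.02  0.21] | 0.3  d in target axes [0.2 0.3 0.3] joints [-54.  40.  51. 130.  25.  26. -23.]
door in scope: pos mm [-60.1 -11.8 100.3] rot [-0.02  0.02  0.25] ft scope [-0.4  -0.74 -2.38] mom [-0.15  0.99 -0.04] clk 6.45
scope axes in tool: x [-0.762  0.003  0.647] y [-0.003  1.    -0.008] z [-0.647 -0.008 -0.762]
```

Scaled: 0.01 m / 0.25 = 0.04, -0.007 m / 0.25 = -0.028.

```bash
python3 drive.py '[[-0.028,0,0.04,0,0,0],[-0.028,0,0.04,0,0,0],[-0.024,0,0.04,0,0,0],[0,0,0,0,0,0],[0,0,0,0,0,0]]'
python3 go.py -25 -12 90
python3 - <<'E'
from h import *
t,s=[eyes.read_camera(n) for n in("top","scene")]
o=np.zeros((600,800,3),np.uint8);o[:,:500]=crop(s,155,135,100,120,500,600);o[:300,500:]=crop(t,330,170,60,60,300,300)
o[300:,500:]=crop(eyes.read_camera("wrist"),300,90,150,150,300,300)
cv2.imwrite("pics/hover.png",o)
E
```

```text
clock: 6.87
position: [0.4979, -0.0077, 0.3142]
orientation: [[-0.12, 0.988, 0.093], [0.752, 0.152, -0.641], [-0.648, -0.007, -0.762]]
ft_force: [0.4, 0.4, -2.6]
width: 0.0136
grip_force: 50.0
now [ 0.4979 -0.0077  0.3142] d_tool [ 1.4  0.2 -0.3] mm rot [-0.11  0.03 -0.2 ] | 0.2  d in target axes [ 1.4  0.2 -0.3] joints [-50.  41.  51. 130.  26.  22. -22.]
door in scope: pos mm [-23.6 -12.6  90.8] rot [ 0.04 -0.03 -0.23] ft scope [-0.35  0.48 -2.58] mom [-0.06  1.04  0.01] clk 6.87
scope axes in tool: x [-0.762  0.011  0.648] y [ 0.004  1.    -0.013] z [-0.648 -0.007 -0.762]
```

View pics/hover.png

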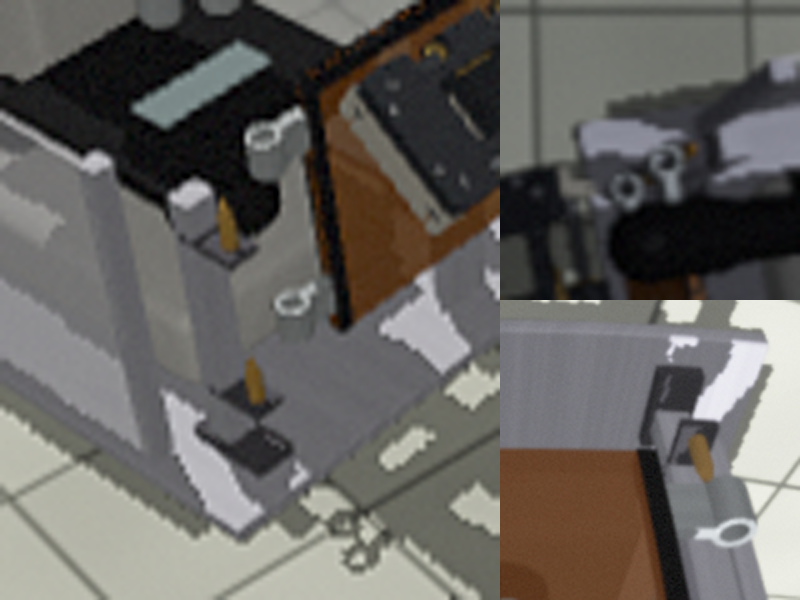

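```bash
cat > fit3.py <<'E'
from h import *
S,T,W=info("scene"),info("top"),info("wrist")
full=lambda l,ox,oy,k,u0=0,v0=0: np.array([((u-u0+.5)/k-.5+ox,(v-v0+.5)/k-.5+oy) for u,v in l])
st=robot.read_state();O=np.array(st["orientation"]);p=np.array(st["position"])
g=np.load("grip.npz");Dw=O@g["D"];dw=O@g["t"]+p;M=frame(-80.62);o=np.array([.5341,-.1669,0])
kS=full([(263,138),(292,303)],155,135,5);pS=full([(224,198),(231,249),(251,360),(258,401)],155,135,5)
kT=full([(668,160),(627,188)],330,170,5,500);pT=full([(690,148),(655,152)],330,170,5,500)
kW=full([(727,532)],300,90,2,500,300);pW=full([(695,441)],300,90,2,500,300)
def K(v):
    D=Dw@R.from_euler("XY",v[3:5],degrees=True).as_matrix();c=dw+M@v[:3]
    return c+np.array([[0,.094,.135],[0,.094,.035]])@D.T
def res(v):
    k=K(v);P=lambda z:o+M@np.array([v[5],.094+v[6],z])
    r=[proj(S,k)-kS,proj(S,[P(.181),P(.155),P(.081),P(.055)])-pS,.7*(proj(T,k)-kT),.5*(proj(T,[P(.168),P(.068)])-pT),proj(W,k[1:])-kW,.7*(proj(W,[P(.055)])-pW)]
    return np.r_[np.concatenate([a.ravel() for a in r]),v[:3]/.002,v[3:5]/.7,v[5]/.002]
r=least_squares(res,np.zeros(7),x_scale=[.001]*3+[1,1]+[.001]*2,loss="soft_l1")
print("door corr mm",(r.x[:3]*1e3).round(2),"tilt",r.x[3:5].round(2),"pin x,d mm",(r.x[5:]*1e3).round(2));print(r.fun.round(1))
k=K(r.x);P=o+M@np.array([r.x[5],.094+r.x[6],.055]);print("lower knuckle rel pin (scope mm)",((k[1]-[0,0,.02]-P)@M*1e3).round(1),"upper",((k[0]-[0,0,.12]-P)@M*1e3).round(1))
E
python3 fit3.py
```

```text
door corr mm [-0.38 -1.97 -0.48] tilt [0.01 0.14] pin x,d mm [ 0.2  -3.96]
[-0.1  0.3 -0.7  0.5 -0.4  1.5 -0.3 -0.2 -0.3  0.3 -0.4 -0.4 -0.6  0.4
 -0.1  0.1 -0.5  0.5 -0.7  2.6  0.1  0.3 -0.4 -0.3 -0.2 -1.  -0.2  0.
  0.2  0.1]
lower knuckle rel pin (scope mm) [-25.6  -9.7  50.6] upper [-25.3  -9.9  50.6]
```

Scaled: 0.0075 m / 0.25 = 0.03, 0.0038 m / 0.25 = 0.0152, -0.2 degrees / 60 = -0.0033.

```bash
python3 drive.py '[[-0.0076,0.01,0.03,-0.0018,0,-0.0033],[-0.0076,0.01,0.03,0,0,0],[-0.0076,0.01,0.03,0,0,0],[-0.004,0.0052,0.0152,0,0,0],[-0.004,0.0052,0.0152,0,0,0],[0,0,0,0,0,0],[0,0,0,0,0,0],[0,0,0,0,0,0]]'
python3 go.py 0.6 -2.5 72
python3 - <<'E'
from h import *
t,s,w=[eyes.read_camera(n) for n in("top","scene","wrist")]
o=np.zeros((600,800,3),np.uint8);o[:,:500]=crop(s,165,135,75,90,500,600);o[:300,500:]=crop(s,180,80,150,150,300,300)
o[300:,500:]=crop(w,330,100,100,100,300,300)
cv2.imwrite("pics/above.png",o)
E
```

```text
clock: 7.68
position: [0.5118, -0.0297, 0.2965]
orientation: [[-0.126, 0.987, 0.098], [0.752, 0.159, -0.64], [-0.647, -0.007, -0.762]]
ft_force: [0.3, -0.5, -2.3]
width: 0.0138
grip_force: 50.0
now [ 0.5118 -0.0297  0.2965] d_tool [ 0.4 -0.4  1. ] mm rot [ 0.15 -0.02  0.13] | 0.2  d in target axes [ 0.4 -0.4  1. ] joints [-46.  43.  50. 130.  27.  19. -22.]
door in scope: pos mm [ 0.1 -1.5 73. ] rot [0.03 0.02 0.2 ] ft scope [ 0.5   0.21 -2.28] mom [-0.07  1.   -0.02] clk 7.68
scope axes in tool: x [-0.762  0.004  0.647] y [-0.002  1.    -0.008] z [-0.647 -0.007 -0.762]
```

View pics/above.png

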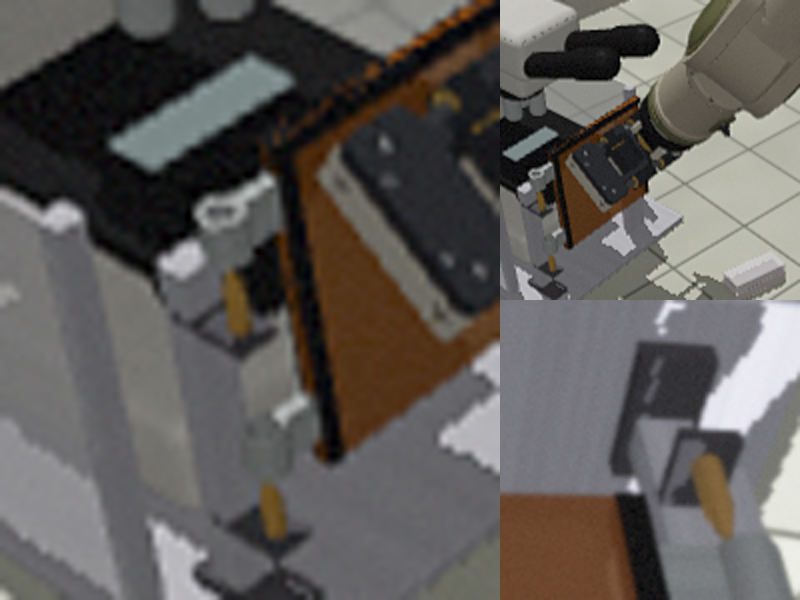

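```bash
sed -e 's/^kS=.*/kS=full([(219,212)],165,135,20\/3);pS=full([(231,270),(239,331),(268,485),(277,537)],165,135,20\/3)/' -e 's/^kT=.*//' -e 's/^kW=.*/pW=full([(706,463)],330,100,3,500,300)/' -e 's/^    r=\[.*/    r=[proj(S,k[:1])-kS,proj(S,[P(.181),P(.155),P(.081),P(.055)])-pS,.7*(proj(W,[P(.055)])-pW)]/' fit3.py > fit4.py; python3 fit4.py
python3 - <<'E'
exec(open("fit4.py").read().split("r=least")[0])
for dx,dy in((0,0),(.001,0),(0,.001)):
    print(((proj(S,o+M@np.array([dx,.094-.004+dy,.208]))-[165,135]+.5)*20/3-.5).round(1))
E
```

```text
door corr mm [-0.13 -0.57  0.32] tilt [ 0.23 -0.04] pin x,d mm [-0.39 -3.37]
[-0.3  0.3 -0.2  0.8  0.1  0.2 -0.3 -0.2 -0.3 -0.5 -0.3 -0.2 -0.1 -0.3
  0.2  0.3 -0.1 -0.2]
lower knuckle rel pin (scope mm) [-0.2  1.3 33.8] upper [-0.2  0.8 33.8]
[[219.5 213.2]]
[[217.5 212.1]]
[[217.3 214.6]]
```

Units first: shifts go in shares of 0.25 m and turns go in shares of 60 degrees. So 0.0019 m / 0.25 = 0.0076, 0.0016 m / 0.25 = 0.0064, 0.1 degrees / 60 = 0.0017.

```bash
python3 drive.py '[[0.0064,-0.002,0.0076,0.0017,0,0.0017],[0.0064,0,0.0076,0,0,0],[0.0064,0,0.0076,0,0,0],[0.0064,0,0.0076,0,0,0],[0.0064,0,0.0076,0,0,0],[0.0064,0,0.0076,0,0,0],[0,0,0,0,0,0],[0,0,0,0,0,0]]'
python3 go.py 0.3 -2 60
```

```text
clock: 8.5
position: [0.5113, -0.0302, 0.2815]
orientation: [[-0.124, 0.988, 0.096], [0.752, 0.156, -0.641], [-0.648, -0.008, -0.762]]
ft_force: [0.8, -2.0, -2.5]
width: 0.0139
grip_force: 50.0
now [ 0.5113 -0.0302  0.2815] d_tool [-1.   0.7 -1.7] mm rot [0.02 0.02 0.01] | 0.0  d in target axes [-1.   0.7 -1.7] joints [-45.  45.  50. 130.  26.  17. -22.]
door in scope: pos mm [ 0.7 -2.6 58.1] rot [ 0.01 -0.02  0.02] ft scope [ 2.12  0.42 -2.49] mom [ 0.    0.5  -0.14] clk 8.5
scope axes in tool: x [-0.762  0.007  0.648] y [ 0.    1.   -0.01] z [-0.648 -0.008 -0.762]
```

Scaled: 0.0015 m / 0.25 = 0.006, 0.0013 m / 0.25 = 0.0052.

```bash
python3 drive.py '[[-0.002,0,0.002,0,0,0],[0.0052,0,0.006,0,0,0],[0.0052,0,0.006,0,0,0],[0.0052,0,0.006,0,0,0],[0.0052,0,0.006,0,0,0],[0,0,0,0,0,0],[0,0,0,0,0,0],[0,0,0,0,0,0]]'
python3 go.py 0.3 -2 50
```

```text
clock: 9.17
position: [0.5113, -0.0308, 0.2735]
orientation: [[-0.124, 0.988, 0.096], [0.752, 0.156, -0.641], [-0.648, -0.008, -0.762]]
ft_force: [1.9, -5.5, -4.0]
width: 0.014
grip_force: 50.0
now [ 0.5113 -0.0308  0.2735] d_tool [ 0.8  0.8 -0.6] mm rot [0.02 0.01 0.01] | 0.0  d in target axes [ 0.8  0.8 -0.6] joints [-45.  46.  50. 130.  26.  16. -23.]
door in scope: pos mm [ 1.3 -2.7 50.1] rot [ 0.01 -0.01  0.02] ft scope [ 5.78  0.94 -4.01] mom [ 0.09 -0.32 -0.37] clk 9.17
scope axes in tool: x [-0.762  0.007  0.648] y [ 0.    1.   -0.01] z [-0.648 -0.008 -0.762]
```

Scaled: 0.0008 m / 0.25 = 0.0032, -0.0007 m / 0.25 = -0.0028.

```bash
python3 drive.py '[[0.0032,0,-0.0028,0,0,0],[0,0,0,0,0,0],[0,0,0,0,0,0],[0,0,0,0,0,0]]' | grep clock
python3 go.py 0.3 -2 50
```

```text
clock: 9.5
now [ 0.5112 -0.03    0.2735] d_tool [ 0.1  0.7 -0.1] mm rot [ 0.01  0.03 -0.01] | 0.0  d in target axes [ 0.1  0.7 -0.1] joints [-45.  46.  50. 130.  26.  16. -23.]
door in scope: pos mm [ 0.5 -2.7 50.1] rot [ 0.02 -0.03 -0.  ] ft scope [ 9.67  1.67 -7.35] mom [ 0.12 -0.45 -0.44] clk 9.5
scope axes in tool: x [-0.762  0.007  0.648] y [ 0.    1.   -0.01] z [-0.648 -0.008 -0.762]
```

Scaled: -0.0008 m / 0.25 = -0.0032, 0.0007 m / 0.25 = 0.0028.

```bash
python3 drive.py '[[-0.0032,0,0.0028,0,0,0],[-0.0032,0,0.0024,0,0,0],[0,0,0,0,0,0],[0,0,0,0,0,0],[0,0,0,0,0,0]]' | grep clock
python3 go.py 0.3 -2 50
```

```text
clock: 9.92
now [ 0.5114 -0.0315  0.2736] d_tool [ 1.3  0.8 -1. ] mm rot [ 0.05 -0.02  0.04] | 0.1  d in target axes [ 1.3  0.8 -1. ] joints [-45.  46.  50. 130.  26.  16. -23.]
door in scope: pos mm [ 1.8 -2.6 50.1] rot [0.01 0.02 0.06] ft scope [ 4.53 -0.98 -2.5 ] mom [ 0.03 -0.01 -0.35] clk 9.92
scope axes in tool: x [-0.762  0.006  0.647] y [-0.    1.   -0.01] z [-0.647 -0.008 -0.762]
```

Scaled: -0.0009 m / 0.25 = -0.0036, 0.0008 m / 0.25 = 0.0032.

```bash
python3 drive.py '[[-0.0036,0,0.0032,0,0,0],[0,0,0,0,0,0],[0,0,0,0,0,0],[0,0,0,0,0,0]]' | grep clock
python3 go.py 0.3 -2 50
```

```text
clock: 10.25
now [ 0.5116 -0.0323  0.2735] d_tool [ 1.9  0.7 -1.6] mm rot [ 0.08 -0.04  0.07] | 0.1  d in target axes [ 1.9  0.7 -1.6] joints [-45.  46.  50. 130.  26.  15. -23.]
door in scope: pos mm [ 2.6 -2.4 49.9] rot [0.02 0.04 0.11] ft scope [ 0.98 -0.68 -3.44] mom [-0.1   0.81 -0.14] clk 10.25
scope axes in tool: x [-0.763  0.005  0.647] y [-0.001  1.    -0.009] z [-0.647 -0.008 -0.762]
```

Scaled: 0.0015 m / 0.25 = 0.006, 0.0013 m / 0.25 = 0.0052.

```bash
python3 drive.py '[[-0.002,0,0.0016,0,0,0],[0.0052,0,0.006,0,0,0],[0.0052,0,0.006,0,0,0],[0.0052,0,0.006,0,0,0],[0,0,0,0,0,0],[0,0,0,0,0,0],[0,0,0,0,0,0]]' | grep clock
python3 go.py 0.3 -2 43
```

```text
clock: 10.83
now [ 0.5117 -0.0332  0.2676] d_tool [ 3.3  0.8 -1.3] mm rot [ 0.05 -0.01  0.04] | 0.1  d in target axes [ 3.3  0.8 -1.3] joints [-45.  47.  50. 130.  26.  15. -23.]
door in scope: pos mm [ 3.6 -2.6 44.1] rot [0.01 0.01 0.07] ft scope [ 0.35 -0.79 -2.83] mom [-0.07  1.    0.04] clk 10.83
scope axes in tool: x [-0.762  0.006  0.647] y [-0.001  1.    -0.01 ] z [-0.647 -0.008 -0.762]
```

Scaled: 0.0008 m / 0.25 = 0.0032, 0.0007 m / 0.25 = 0.0028.

```bash
python3 drive.py '[[0.0028,0,0.0032,0,0,0],[0.0028,0,0.0032,0,0,0],[0.0028,0,0.0032,0,0,0],[0,0,0,0,0,0],[0,0,0,0,0,0],[0,0,0,0,0,0]]' | grep clock
python3 go.py 0.3 -2 40
```

```text
clock: 11.33
now [ 0.5117 -0.0332  0.2645] d_tool [ 3.2  0.8 -1.4] mm rot [ 0.06 -0.02  0.04] | 0.1  d in target axes [ 3.2  0.8 -1.4] joints [-45.  47.  50. 130.  26.  14. -23.]
door in scope: pos mm [ 3.6 -2.6 41. ] rot [0.02 0.02 0.07] ft scope [-0.15  0.36 -2.94] mom [-0.06  1.07 -0.02] clk 11.33
scope axes in tool: x [-0.762  0.006  0.647] y [-0.    1.   -0.01] z [-0.647 -0.008 -0.762]
```

Scaled: 0.0008 m / 0.25 = 0.0032, 0.0006 m / 0.25 = 0.0024.

```bash
python3 drive.py '[[0.0024,0,0.0032,0,0,0],[0.0024,0,0.0032,0,0,0],[0,0,0,0,0,0],[0,0,0,0,0,0],[0,0,0,0,0,0]]' | grep clock
python3 go.py 0.3 -2 40|sed -n 2p
python3 drive.py '[[0.0016,0,0.002,0,0,0],[0.0016,0,0.002,0,0,0],[0,0,0,0,0,0],[0,0,0,0,0,0],[0,0,0,0,0,0]]' | grep clock
python3 go.py 0.3 -2 40|sed -n 2p
python3 - <<'E'
from h import *
t,s,w=[eyes.read_camera(n) for n in("top","scene","wrist")]
o=np.zeros((600,800,3),np.uint8);o[:,:500]=crop(s,165,140,75,90,500,600);o[:300,500:]=crop(t,330,165,75,75,300,300)
o[300:,500:]=crop(w,330,100,100,100,300,300)
cv2.imwrite("pics/home.png",o)
E
```

```text
clock: 11.75
door in scope: pos mm [ 3.7 -2.6 38.9] rot [0.02 0.02 0.07] ft scope [-0.32 -0.39 -2.83] mom [-0.06  1.11  0.07] clk 11.75
clock: 12.17
door in scope: pos mm [ 3.7 -2.4 37.8] rot [0.05 0.02 0.07] ft scope [-3.52 -0.18  1.8 ] mom [0.2  0.79 0.23] clk 12.17
```

View pics/home.png

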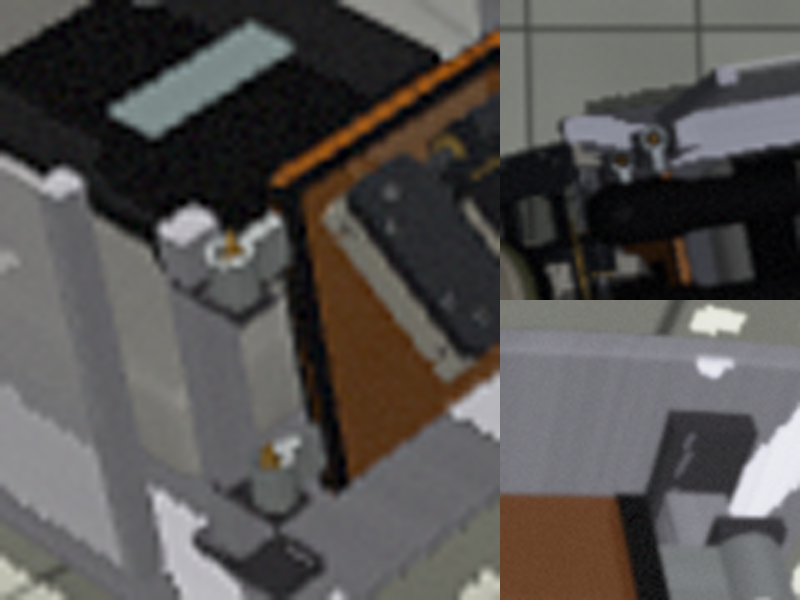

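```bash
python3 drive.py '[[0,0,0,0,0,0],[0,0,0,0,0,0],[0,0,0,0,0,0]]' | grep -E "clock|ft|grip"
python3 drive.py '[[0,0,0,0,0,0],[0,0,0,0,0,0],[0,0,0,0,0,0],[0,0,0,0,0,0],[0,0,0,0,0,0],[0,0,0,0,0,0]]' 0.05 | grep -E "clock|ft|width|grip"
```

```text
clock: 12.57
ft_force: [-2.0, 4.3, 1.8]
grip_force: 50.0
clock: 13.07
ft_force: [0.4, 0.7, -0.2]
width: 0.0477
grip_force: 0.0
```

Scaled: -0.03 m / 0.25 = -0.12, -0.025 m / 0.25 = -0.1.

```bash
python3 drive.py '[[0,0,-0.04,0,0,0],[0,0,-0.08,0,0,0],[0,0,-0.1,0,0,0],[0,0,-0.12,0,0,0],[0,0,-0.12,0,0,0],[0,0,-0.12,0,0,0],[0,0,0,0,0,0],[0,0,0,0,0,0]]' | grep -E "clock|ft|pos"
python3 - <<'E'
from h import *
t,s,w=[eyes.read_camera(n) for n in("top","scene","wrist")]
o=np.zeros((600,800,3),np.uint8);o[:,:500]=crop(s,165,120,100,120,500,600);o[:300,500:]=crop(t,330,165,75,75,300,300)
o[300:,500:]=crop(w,150,60,280,280,300,300)
cv2.imwrite("pics/end.png",o)
E
```

```text
clock: 13.73
position: [0.4978, 0.0603, 0.3724]
ft_force: [-0.4, -0.4, -1.0]
```

View pics/end.png

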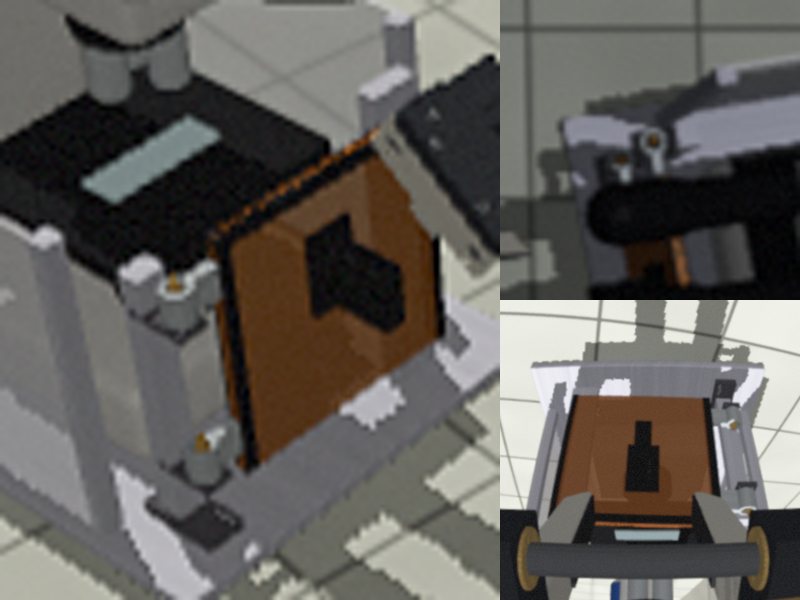

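```bash
python3 -c "
from rig import robot, eyes
print(robot.finish_job())"
```

```text
the job is handed in; nothing more can be done
None
```

The door is hung on both hinge pins with its knuckles down on the brackets, closed across the frame and released with the gripper clear; I handed the job in at about 14 s, and no verdict came back.

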